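# Turn the lobed tray until the prism faces front

## Task

Gently turn the revolving lacquered tray by pushing at its notched rim with the fingertips until the glass prism, with the brass inlay on its petal, faces front: lined up with the brass pointer on the fixed base. Do not touch or lift anything standing on the tray, leave each thing upright on its cork pad, and leave the things beside the tray where they are.

Things in the scene. Friction and masses are not known exactly. Their poses are not given: they have to be found in the camera images.
- tray (a joint): Turning angle of the tray about its upright axis, rad; 0 at the start of every run wherever the tray then points, grows counter-clockwise seen from above, no end stops. It turns with light friction (about 0.15 N m, 1 N at the rim) and stops by itself as soon as it is no longer pushed.
- tray_axis (a point): Point on the turning axis, on the tray's top, 45 mm above the table. Dark red lacquered tray like a six-petalled flower: a slab 25 mm thick, underside 20 mm and top 45 mm above the table, petals reaching up to 168 mm from the axis, six finger notches between them. x and y turn with the tray; pad_prism lies towards -x.
- notch (a point): Middle of the finger notch 30 degrees counter-clockwise (seen from above) of the prism's petal, 145 mm from the axis, level with the tray's top; five more follow every 60 degrees. Notches are 57 mm wide, parallel-walled, cut through the slab, open outward, their floor 120 mm from the axis. A fingertip lowered in to about 26 mm above the table and pushed along the rim turns the tray.
- pad_prism (a point): Centre of the top of the prism's round cork pad (76 mm across, 2 mm thick, part of the tray, top 47 mm above the table), 72 mm from the axis. A brass inlay bar 40 x 12 mm lies further out on the same petal, on the same line from the axis.
- pad_bowls (a point): Centre of the top of the bowls' round cork pad, 70 mm from the axis, part of the tray, top 47 mm above the table.
- pad_box (a point): Centre of the top of the lidded box's round cork pad, 70 mm from the axis, part of the tray, top 47 mm above the table.
- pad_opener (a point): Centre of the top of the opener's rectangular cork pad (124 x 40 mm), 75 mm from the axis, part of the tray, top 47 mm above the table.
- plinth: Fixed dark round base under the tray, 190 mm across, 18 mm high; origin on the tray's turning axis at the table, z up. Its -x axis is the front: a dark tongue 26 mm wide and 13 mm high at most runs that way along the table from under the tray to 200 mm from the axis and ends in a brass pointer.
- front_tip (a point): Outer end of the brass pointer, 200 mm from the axis, 12 mm above the table.
- prism: Small clear glass three-sided prism standing upright, loose on its cork pad; 45 mm high, corners 21 mm from its centre; origin at the centre of its underside.
- bowls: Three nested clay bowls (a stack that stays together), loose on their pad; 72 mm across, 39 mm high; origin at the centre of the underside.
- box: Lidded ceramic box, blue with a white lid and ball knob, loose on its pad; 54 x 54 mm, 47 mm high; origin at the centre of the underside.
- opener: Flat stainless steel bottle opener, loose on its pad; 104 x 31 x 6 mm; origin near its middle, at the underside.
- mug: White mug beside the tray, 80 mm across, 85 mm high; origin at the centre of the underside. Bystander.
- book: Closed green book lying on the table, 140 x 200 x 24 mm; origin at the centre of the underside. Bystander.
- remote: Black remote control lying on the table, 160 x 42 x 18 mm; origin at the centre of the underside. Bystander.
- candle: Candle in an amber glass, 70 mm across, 63 mm high (wick 72 mm); origin at the centre of the underside. Bystander.
Things that resemble listed ones, but are neither listed nor needed, are in the scene too. Leave any orange or purple look-alike of the prism alone.

How it is judged:
At the end, for the whole second after the job is handed in: Prism and the middle of its pad are in front, each within 12 mm of the line from the tray axis through the pointer; tray at rest (under 0.05 rad/s); the four things on it upright, still, within 20 mm of their pads' middles; mug, book, remote, candle within 20 mm of their starts (y of prism in the frame of plinth between -0.012 and 0.012 m and y of pad_prism in the frame of plinth between -0.012 and 0.012 m and x of prism in the frame of plinth below -0.05 m and velocity of joint tray between -0.05 and 0.05 rad/s and horizontal distance between prism and pad_prism below 0.02 m and horizontal distance between bowls and pad_bowls below 0.02 m and horizontal distance between box and pad_box below 0.02 m and horizontal distance between opener and pad_opener below 0.02 m and angle between each of prism, bowls, box, opener's own z axis and vertical below 0.15 rad and linear speed of each of prism, bowls, box, opener below 0.03 m/s and distance of each of mug, book, remote, candle from where it was at the start of the episode below 0.02 m); the robot touches nothing.
It fails at once if the robot touches a thing standing on the tray (more than 0.5 N) (contact force between any of the fingers, the arm and prism above 0.5 N or contact force between any of the fingers, the arm and bowls above 0.5 N or contact force between any of the fingers, the arm and box above 0.5 N or contact force between any of the fingers, the arm and opener above 0.5 N).
It fails at once if a thing standing on the tray is lifted or falls off it (height (world z) of any of prism, bowls, box, opener above 0.062 m or height (world z) of any of prism, bowls, box, opener below 0.035 m).
It fails at once if the tray is spun roughly (faster than 2 rad/s) (velocity of joint tray above 2 rad/s or velocity of joint tray below -2 rad/s).
It fails at once if a thing beside the tray is shifted more than 20 mm (distance of any of mug, book, remote, candle from where it was at the start of the episode above 0.02 m).
It also fails if it takes over 54 s, if anything falls off the work surface, if the arm or the gripper's body presses on something with over 40 N, if the wrist force passes 120 N, or if a joint passes its speed limit or range.

## Robot

A 6-joint arm with a two-finger parallel gripper is mounted at the origin on the work surface. World frame = base frame: x ahead of the robot, y to its left, z up, the work surface at z = 0. Lengths are in m, angles in rad, forces in N, time in s.
With the tool pointing down it reaches from about 0.375 to 0.975 m from the base axis. Payload 3.8 kg.
Tool frame: the origin (TCP) lies at the very end of the fingers, on their centre line; the grasp point (between the pads) lies 19 mm behind it (bot.pinch_z is the distance from the TCP to the grasp point, in m); x points along the fingers, y is the direction in which the jaws open and shut, and the axes are right-handed (so a half turn about x gives the same grasp; the last joint's range is limited). The gripper opens to 85 mm and grips with 20 to 120 N. Pads are 22 mm wide; open, the fingers measure 114 mm over their backs; the gripper's body (76 mm by 85 mm) begins 54 mm behind the grasp point. The pads swing forward as they close: fully open they stand 13 mm farther back than shut.
Start: joints at [-1.175, 0.264, 1.604, -0, 1.274, -0.037], TCP at [0.283, -0.613, 0.231] pointing down, gripper open.
Joint ranges: [-2.63, 2.63], [-0.94, 2.18], [0.31, 2.57], [-1.31, 4.45], [0, 2.66], [-2.55, 2.55]. Speed limits (rad/s): [2.57, 2.57, 3.14, 3.14, 3.14, 3.14].

## Interface

Orientations are given as a rotation vector (axis times angle).
In Python, from workcell import monitor, imaging, finish_job, bot gives the robot as it stands.
- The arm moves only by the tool jog_arm, never from a script. Its argument "rows" is a list of rows, each a list of 7 numbers: the shift along the tool's x, y, z in m, then the turn, a rotation vector about the tool's x, y, z in rad, then the opening in per cent of the stroke, from 0 (shut) to 100 (fully open). A call has 1 to 20 rows; each row is the pose to reach, as a shift and turn from the pose measured when the call began, along the tool's axes at that moment; what a row does not reach only later rows make up. A row lasts 1/10 s, in which the tool goes at most 50 mm and 8.59 degrees, less where a joint would pass 70% of its speed; a pose out of reach is approached as far as the arm can. A call with a gripper value outside its range is refused whole. The fingers move at their own pace and stop on an object; "force" is the grip in N (left out, the last holds). Time passes only in rows, so rows that repeat a pose let the fingers close. It gives the time, the measured TCP pose, the force and the opening at its end, in the units of the state.
- monitor.read_state(): the state, without advancing time (a new reading comes with each control period).
- imaging.read_camera(name): name is "side" or "top"; returns the picture (384x512x3 uint8, blue, green, red); there is no depth.
- imaging.camera_params(name): a dict with "fx", "fy", "cx", "cy" (pixels), "T" (4x4, takes a point from camera to world coordinates). Camera axes: x right, y down, z forward; pixel columns grow to the right and rows downward; lengths in m; the calibration is good to about 2 mm. A picture is of the moment at which its call begins. camera_params takes no time and is no camera call.
- finish_job(): hands the job in, once; it reports no verdict.
The state is a dict: "time": time; "q": joint angles; "joint_vel": joint speeds; "joint_torque": joint torques, N m; "tool_pos": TCP position; "tcp_rot": TCP orientation; "wrist_force": force on the tool from outside, world axes, zero at the start; "torque": the same for the moment, N m; "width": opening from 0.0 (shut) to 1.0 (fully open).
Only numpy, scipy, OpenCV 4.12 (cv2) and the standard library are available. Lean on these libraries where they do the work, as an engineer would, in place of code of your own. Each camera call takes 0.05 s, during which the arm holds its last target. There are 200 camera calls.

## Working session

There is one attempt and no reset: what is moved stays moved. The work goes in short steps, Python scripts to look and compute and a tool call to move; the robot and the scene stay as the last step left them, time stands still between calls to the robot, and variables do not carry over. Pictures are saved under pics/ and viewed, about 8 in all and at most 12, crops included, and the job is handed in when it is done.

Besides the shell and the picture viewer there is one more tool, called after "Request:" as name(argument=value, ...) on one line, values as JSON. jog_arm: Moves the arm, as the interface text tells. Its arguments: {"type":"object","properties":{"rows":{"type":"array","items":{"type":"array","items":{"type":"number"}}},"force":{"type":"number"}},"required":["rows"]}

```bash
mkdir -p pics; python3 - <<'E'
from workcell import monitor, imaging
import cv2,numpy as np
for n in("top","side"):
    im=imaging.read_camera(n); cv2.imwrite(f"pics/{n}0.png",im)
    p=imaging.camera_params(n); print(n,p["fx"],p["fy"],p["cx"],p["cy"]);print(np.round(p["T"],3))
s=monitor.read_state(); print(s["time"],s["tool_pos"],s["tcp_rot"])
a=cv2.imread("pics/top0.png");cv2.imwrite("pics/top0b.png",cv2.resize(a,(800,600),interpolation=cv2.INTER_CUBIC))
E
```

```text
top 489.1444547425271 489.1444547425271 252.33683841506945 185.2160780589086
[[ 0.02  -0.995  0.098  0.431]
 [-1.    -0.019  0.007 -0.023]
 [-0.006 -0.098 -0.995  1.549]
 [ 0.     0.     0.     1.   ]]
side 452.7156068900419 452.7156068900419 261.7883424397775 192.2681806537648
[[ 0.945 -0.26   0.199  0.317]
 [-0.327 -0.714  0.62  -0.832]
 [-0.019 -0.65  -0.759  1.044]
 [ 0.     0.     0.     1.   ]]
0.1 [ 0.28284136 -0.61214996  0.23005505] [ 1.98253712  0.43797208 -1.98325779]
```

View pics/top0b.png

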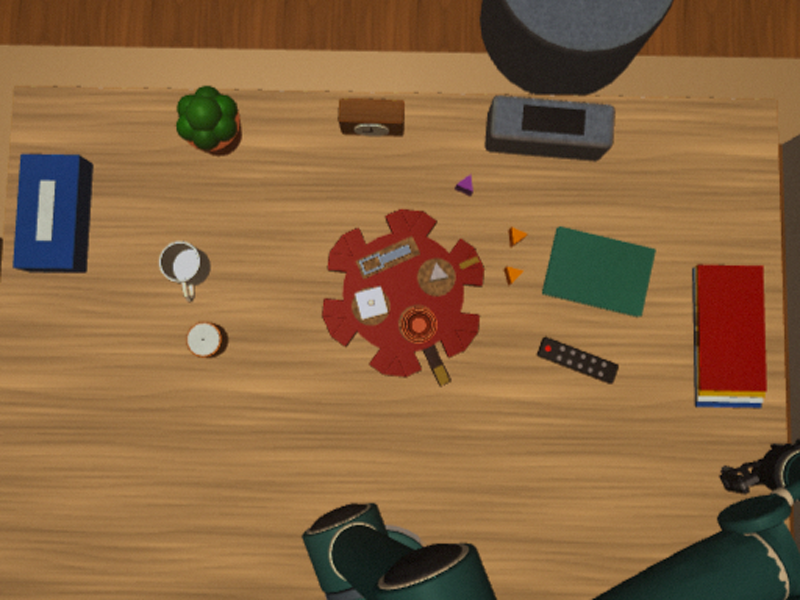

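View pics/side0.png

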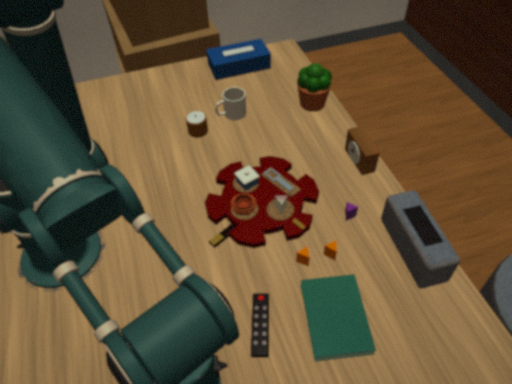

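The top view shows the clear prism on its cork pad at about (437,276) in the 800x600 picture. The brass inlay is on the same petal at (470,263), and the pointer is at (440,375). The look-alikes are orange at (513,275) and (517,236) and purple at (465,185), all off the tray. Next I'll measure the axis, inlay and pointer.

```bash
cat > h.py <<'E'
from workcell import monitor, imaging
import cv2,numpy as np
from scipy.spatial.transform import Rotation as R
P=imaging.camera_params("top")
def ray(u,v,z,P=P):
    d=P["T"][:3,:3]@[(u-P["cx"])/P["fx"],(v-P["cy"])/P["fy"],1]; o=P["T"][:3,3]
    return (o+d*(z-o[2])/d[2])[:2]
def brass(im,lo=(15,110,60),hi=(30,255,255)):
    return cv2.inRange(cv2.cvtColor(im,cv2.COLOR_BGR2HSV),lo,hi)
E
python3 - <<'E'
from h import *
im=cv2.imread("pics/top0.png"); hsv=cv2.cvtColor(im,cv2.COLOR_BGR2HSV)
for n,(x,y) in dict(inlay=(301,168),pointer=(283,239),wood=(340,150),cork=(271,180),prism=(280,173),red=(268,144),prism0=(280,175)).items(): print(n,hsv[y,x])
red=cv2.inRange(hsv,(0,130,30),(8,255,255))|cv2.inRange(hsv,(172,130,30),(180,255,255))
red[:, :200]=0; red[:, 320:]=0; red[:125]=0; red[250:]=0
c=max(cv2.findContours(red,0,1)[0],key=cv2.contourArea)
w=np.array([ray(*p,.045) for p in c[:,0]])
h=cv2.convexHull(w.astype(np.float32)); print("hull circle",cv2.minEnclosingCircle(h), w.min(0),w.max(0))
cv2.imwrite("pics/crop.png",cv2.resize(im[125:255,200:340],None,fx=4.4,fy=4.4,interpolation=cv2.INTER_CUBIC))
E
```

```text
inlay [ 19 201 132]
pointer [ 20 189 135]
wood [ 16 143 161]
cork [ 15 161 122]
prism [ 11  38 166]
red [  3 210 129]
prism0 [ 12  40 160]
hull circle ((0.5758203268051147, -0.02759961597621441), 0.16610120236873627) [ 0.41122142 -0.18609555] [0.74055011 0.13059447]
```

View pics/crop.png

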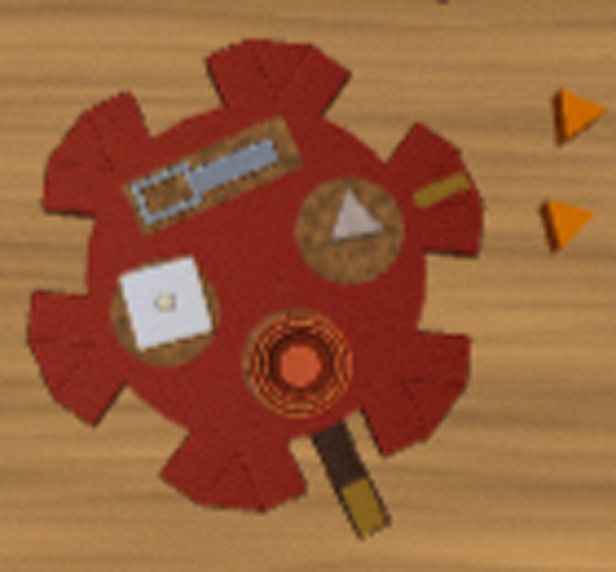

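The crop confirms that the clear grey prism on its cork pad, crop (355,220), is the one. It shares a petal with the inlay at crop (442,190), and the pointer is at crop (365,508). The orange ones are off the tray. Next I'll work out the angle and the move numbers.

```bash
cat >> h.py <<'E'
def measure(im,near_in,near_pt):
    m=brass(im,(17,165,70),(26,255,255)); n,_,st,ce=cv2.connectedComponentsWithStats(m)
    out=[]
    for near in (near_in,near_pt):
        k=[i for i in range(1,n) if st[i,4]>15]
        i=min(k,key=lambda i:np.hypot(*(ce[i]-near))); out.append((ce[i],st[i,4]))
    return out
def axis(im):
    hsv=cv2.cvtColor(im,cv2.COLOR_BGR2HSV)
    red=cv2.inRange(hsv,(0,130,30),(8,255,255))|cv2.inRange(hsv,(172,130,30),(180,255,255))
    red[:, :200]=0; red[:, 320:]=0; red[:125]=0; red[250:]=0
    c=max(cv2.findContours(red,0,1)[0],key=cv2.contourArea)
    return np.array(cv2.minEnclosingCircle(np.array([ray(*p,.045) for p in c[:,0]],np.float32))[0])
E
python3 - <<'E'
from h import *
im=cv2.imread("pics/top0.png"); a=axis(im)
(i,ai),(p,ap)=measure(im,(301,168),(283,240)); print(i,ai,p,ap)
wi=ray(*i,.046); wp=ray(*p,.012); print("axis",a,"inlay",wi,np.hypot(*(wi-a)),"pointer",wp,np.hypot(*(wp-a)))
ai=np.arctan2(*(wi-a)[::-1]); ap=np.arctan2(*(wp-a)[::-1]); print(np.degrees([ai,ap]), "turn",np.degrees((ap-ai+np.pi)%(2*np.pi)-np.pi))
pc=ray(200+350/4.4,125+230/4.4,.047); print("pad",pc,np.degrees(np.arctan2(*(pc-a)[::-1])),np.hypot(*(pc-a)))
s=monitor.read_state(); print(s["time"],s["tool_pos"],s["width"]); print(R.from_rotvec(s["tcp_rot"]).as_matrix().round(4))
for k in range(6):
    t=ai+np.radians(30+60*k); q=a+.147*np.array([np.cos(t),np.sin(t)]); print(k,np.degrees(t).round(1),q.round(3),np.hypot(*q).round(3))
E
```

```text
[299.66666667 167.83333333] 36 [282.12195122 239.62195122] 82
axis [ 0.57582033 -0.02759962] inlay [ 0.63616182 -0.15696503] 0.1427462971293045 pointer [ 0.41368707 -0.10753823] 0.1807688489085101
[ -64.99366452 -153.75473625] turn -88.76107173695537
pad [ 0.60543568 -0.09503328] -66.28999697813086 0.07365031229612032
0.1 [ 0.28284136 -0.61214996  0.23005505] 0.999905652255122
[[-8.000e-04  4.194e-01 -9.078e-01]
 [ 1.900e-03 -9.078e-01 -4.194e-01]
 [-1.000e+00 -2.100e-03 -1.000e-04]]
0 -35.0 [ 0.696 -0.112] 0.705
1 25.0 [0.709 0.035] 0.71
2 85.0 [0.589 0.119] 0.6
3 145.0 [0.455 0.057] 0.459
4 205.0 [ 0.443 -0.09 ] 0.452
5 265.0 [ 0.563 -0.174] 0.589
```

Request:
jog_arm(rows=[[0.004, -0.01, -0.016, 0, 0, 0, 0], [0.008, -0.03, -0.048, 0, 0, 0, 0], [0.012, -0.05, -0.08, 0, 0, 0, 0], [0.016, -0.072, -0.116, 0, 0, 0, 0], [0.02, -0.094, -0.152, 0, 0, 0, 0], [0.024, -0.117, -0.188, 0, 0, 0, 0], [0.028, -0.14, -0.225, 0, 0, 0, 0], [0.032, -0.163, -0.262, 0, 0, 0, 0], [0.036, -0.186, -0.299, 0, 0, 0, 0], [0.04, -0.209, -0.336, 0, 0, 0, 0], [0.044, -0.232, -0.373, 0, 0, 0, 0], [0.048, -0.255, -0.41, 0, 0, 0, 0], [0.052, -0.278, -0.447, 0, 0, 0, 0], [0.056, -0.301, -0.484, 0, 0, 0, 0], [0.06, -0.324, -0.521, 0, 0, 0, 0], [0.064, -0.345, -0.555, 0, 0, 0, 0], [0.068, -0.365, -0.588, 0, 0, 0, 0], [0.072, -0.385, -0.62, 0, 0, 0, 0], [0.076, -0.4, -0.644, 0, 0, 0, 0], [0.08, -0.409, -0.658, 0, 0, 0, 0]])

```text
time: 2.1
tool_pos: [0.7086, 0.0385, 0.15]
tcp_rot: [1.981, 0.441, -1.983]
wrist_force: [0.3, 0.7, -1.4]
width: -0.002
```

```bash
python3 - <<'E'
from h import *
s=monitor.read_state(); p=s["tool_pos"]; M=R.from_rotvec(s["tcp_rot"]).as_matrix()
print(s["time"],p,s["width"],s["wrist_force"]); print(M.round(3)); print("to notch", M.T@(np.array([.709,.035,.027])-p), s["q"])
im=imaging.read_camera("side"); cv2.imwrite("pics/side1.png",cv2.resize(im[100:290,130:400],None,fx=2.9,fy=2.9,interpolation=cv2.INTER_CUBIC))
E
```

```text
2.1 [0.7085609  0.03851473 0.14996123] -0.0017179992122164762 [ 0.33193101  0.69205408 -1.35967616]
[[-0.002  0.421 -0.907]
 [ 0.003 -0.907 -0.421]
 [-1.    -0.003  0.001]]
to notch [0.12295066 0.0037586  0.00101003] [0.01791586 0.38411904 1.60025428 0.0028708  1.1590372  1.15249698]
```

View pics/side1.png

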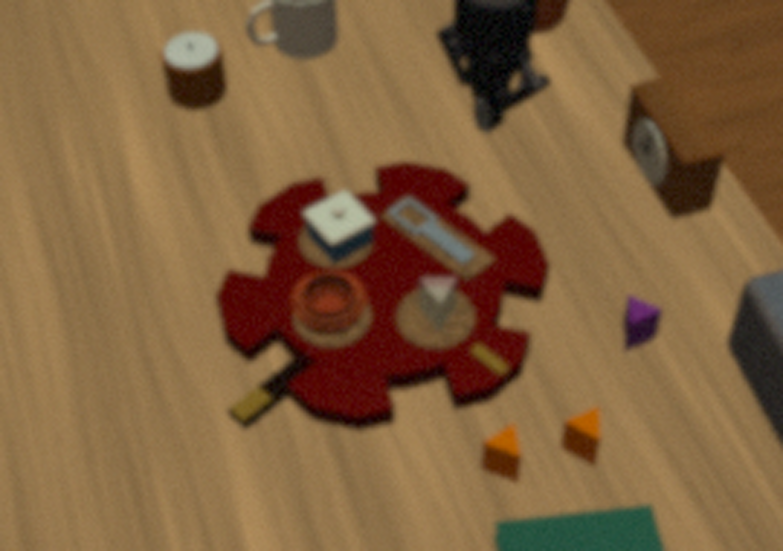

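The side view shows the gripper over the far notch, crop about (487,125) and 0.15 m up, with nothing disturbed. Now I'll lower it into the notch.

Request:
jog_arm(rows=[[0.02, 0.001, 0, 0, 0, 0, 0], [0.04, 0.002, 0, 0, 0, 0, 0], [0.06, 0.003, 0, 0, 0, 0, 0], [0.075, 0.004, 0.001, 0, 0, 0, 0], [0.09, 0.004, 0.001, 0, 0, 0, 0], [0.1, 0.004, 0.001, 0, 0, 0, 0], [0.11, 0.004, 0.001, 0, 0, 0, 0], [0.117, 0.004, 0.001, 0, 0, 0, 0], [0.122, 0.004, 0.001, 0, 0, 0, 0], [0.122, 0.004, 0.001, 0, 0, 0, 0]])

```text
time: 3.15
tool_pos: [0.7092, 0.0362, 0.0265]
tcp_rot: [1.98, 0.443, -1.984]
wrist_force: [0.4, 0.2, 0.0]
width: 0.005
```

```bash
python3 - <<'E'
from h import *
s=monitor.read_state(); print(s["wrist_force"],s["tool_pos"])
im=imaging.read_camera("side"); cv2.imwrite("pics/side2.png",cv2.resize(im[100:290,130:400],None,fx=2.9,fy=2.9,interpolation=cv2.INTER_CUBIC))
for r in (range(0,20),):
  for k in range(1,21):
    f=np.radians(2.5*k); print(k,(.147*np.sin(f)).round(4),(.147*(1-np.cos(f))).round(4),f.round(3))
E
```

```text
[0.3667883  0.1773269  0.03004969] [0.70922777 0.03618045 0.02648176]
1 0.0064 0.0001 0.044
2 0.0128 0.0006 0.087
3 0.0192 0.0013 0.131
4 0.0255 0.0022 0.175
5 0.0318 0.0035 0.218
6 0.038 0.005 0.262
7 0.0442 0.0068 0.305
8 0.0503 0.0089 0.349
9 0.0563 0.0112 0.393
10 0.0621 0.0138 0.436
11 0.0679 0.0166 0.48
12 0.0735 0.0197 0.524
13 0.079 0.023 0.567
14 0.0843 0.0266 0.611
15 0.0895 0.0304 0.654
16 0.0945 0.0344 0.698
17 0.0993 0.0386 0.742
18 0.1039 0.0431 0.785
19 0.1084 0.0477 0.829
20 0.1126 0.0525 0.873
```

View pics/side2.png

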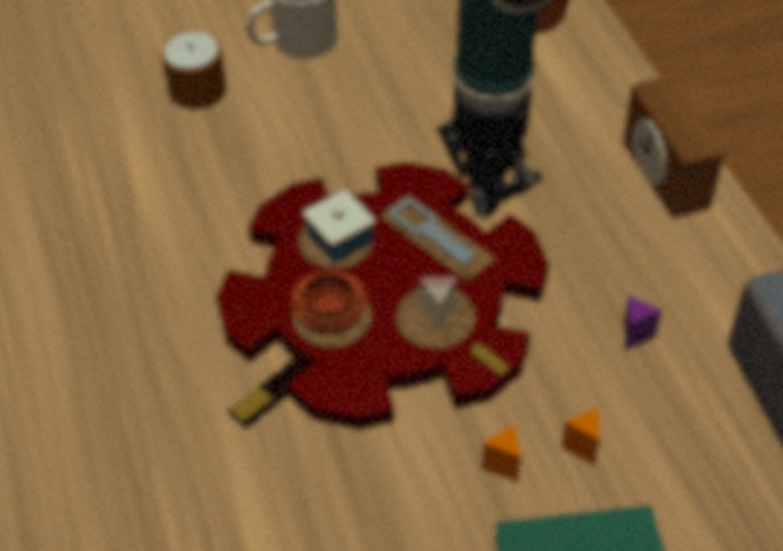

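The side view shows the fingertips in the notch at crop (485,205), clear of the opener, with no contact force. Now I'll push clockwise along the arc, with the tool turning along.

Request:
jog_arm(rows=[[0, 0.003, 0, 0.02, 0, 0, 0], [0, 0.0064, 0.0001, 0.044, 0, 0, 0], [0, 0.0096, 0.0003, 0.065, 0, 0, 0], [0, 0.0128, 0.0006, 0.087, 0, 0, 0], [0, 0.016, 0.001, 0.109, 0, 0, 0], [0, 0.0192, 0.0013, 0.131, 0, 0, 0], [0, 0.0255, 0.0022, 0.175, 0, 0, 0], [0, 0.0318, 0.0035, 0.218, 0, 0, 0], [0, 0.038, 0.005, 0.262, 0, 0, 0], [0, 0.0442, 0.0068, 0.305, 0, 0, 0], [0, 0.0503, 0.0089, 0.349, 0, 0, 0], [0, 0.0563, 0.0112, 0.393, 0, 0, 0], [0, 0.0621, 0.0138, 0.436, 0, 0, 0], [0, 0.0679, 0.0166, 0.48, 0, 0, 0], [0, 0.0735, 0.0197, 0.524, 0, 0, 0], [0, 0.079, 0.023, 0.567, 0, 0, 0], [0, 0.0843, 0.0266, 0.611, 0, 0, 0], [0, 0.0895, 0.0304, 0.654, 0, 0, 0], [0, 0.0945, 0.0344, 0.698, 0, 0, 0], [0, 0.097, 0.0365, 0.72, 0, 0, 0]])

```text
time: 5.2
tool_pos: [0.7177, -0.0677, 0.0268]
tcp_rot: [-2.064, 0.295, 2.068]
wrist_force: [0.3, -0.0, 0.9]
width: 0.005
```

```bash
cat > m.py <<'E'
from h import *
import sys
im=imaging.read_camera("top"); cv2.imwrite(f"pics/{sys.argv[1]}.png",cv2.resize(im[115:265,180:380],None,fx=4,fy=4,interpolation=cv2.INTER_CUBIC))
s=monitor.read_state(); p=s["tool_pos"]; M=R.from_rotvec(s["tcp_rot"]).as_matrix()
a=np.array([.5758,-.0276])
print(s["time"],p,s["wrist_force"],s["q"][5]); print(M.round(3))
print("finger r,ang",np.hypot(*(p[:2]-a)),np.degrees(np.arctan2(*(p[:2]-a)[::-1])), "axis in tool", M.T@np.r_[a-p[:2],0])
m=brass(im,(17,165,70),(26,255,255)); n,_,st,ce=cv2.connectedComponentsWithStats(m)
for i in range(1,n):
    if st[i,4]>15:
        w=ray(*ce[i],.046); r=np.hypot(*(w-a))
        if r<.23: print(ce[i].round(1),st[i,4],"r",r.round(3),"ang",np.degrees(np.arctan2(*(w-a)[::-1])).round(1))
E
python3 m.py top1
```

```text
5.25 [ 0.7173868  -0.06810762  0.02673739] [-0.06005075  0.11831114  0.53415842] 1.72516883423791
[[-0.002 -0.283 -0.959]
 [ 0.003 -0.959  0.283]
 [-1.    -0.003  0.003]]
finger r,ang 0.1472674074873794 -15.965689280865886 axis in tool [0.0003977  0.0012431  0.14726162]
[303.2 195.6] 39 r 0.144 ang -100.4
```

View pics/top1.png

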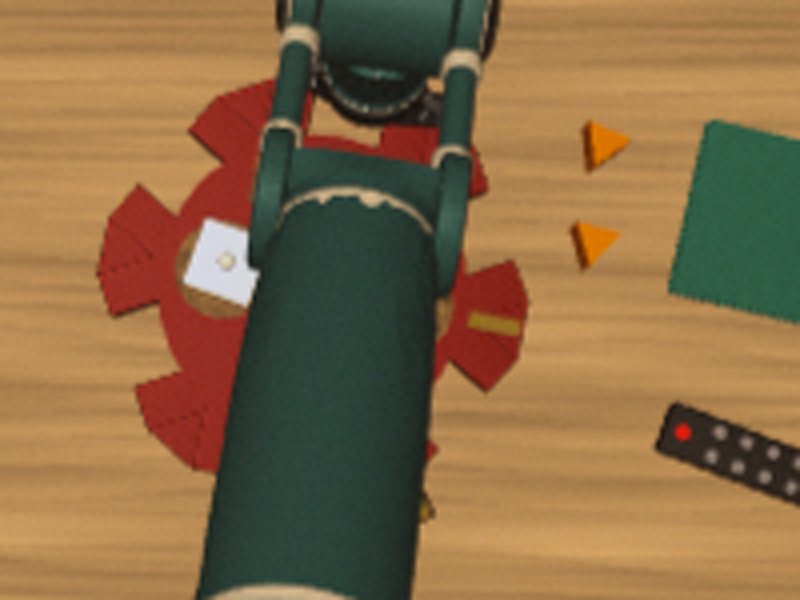

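The tray has turned about 35°. The inlay, at crop (495,324), is now at −100.4° against a target of −153.8°. Nothing is disturbed, so I'll continue along the arc.

Request:
jog_arm(rows=[[0, 0.003, 0, 0.02, 0, 0, 0], [0, 0.0064, 0.0001, 0.044, 0, 0, 0], [0, 0.0128, 0.0006, 0.087, 0, 0, 0], [0, 0.0192, 0.0013, 0.131, 0, 0, 0], [0, 0.0255, 0.0022, 0.175, 0, 0, 0], [0, 0.0318, 0.0035, 0.218, 0, 0, 0], [0, 0.038, 0.005, 0.262, 0, 0, 0], [0, 0.0442, 0.0068, 0.305, 0, 0, 0], [0, 0.0503, 0.0089, 0.349, 0, 0, 0], [0, 0.0563, 0.0112, 0.393, 0, 0, 0], [0, 0.0621, 0.0138, 0.436, 0, 0, 0], [0, 0.0679, 0.0166, 0.48, 0, 0, 0], [0, 0.0735, 0.0197, 0.524, 0, 0, 0], [0, 0.079, 0.023, 0.567, 0, 0, 0], [0, 0.0843, 0.0266, 0.611, 0, 0, 0], [0, 0.0895, 0.0304, 0.64, 0, 0, 0], [0, 0.0945, 0.0344, 0.67, 0, 0, 0], [0, 0.0993, 0.0386, 0.69, 0, 0, 0], [0, 0.1039, 0.0431, 0.71, 0, 0, 0], [0, 0.1064, 0.0455, 0.72, 0, 0, 0]])

```text
time: 7.25
tool_pos: [0.6428, -0.1574, 0.0265]
tcp_rot: [-1.606, 0.886, 1.613]
wrist_force: [0.7, 1.2, -0.6]
width: -0.001
```

```bash
python3 m.py top2
```

```text
7.3 [ 0.64238005 -0.15762931  0.026397  ] [ 0.1343841  -0.21956866  1.00034509] 2.297909495452511
[[-0.003 -0.846 -0.533]
 [ 0.003 -0.533  0.846]
 [-1.     0.001  0.004]]
finger r,ang 0.1460839615113396 -62.88579077755671 axis in tool [ 0.0006429  -0.01300425  0.14550258]
```

View pics/top2.png

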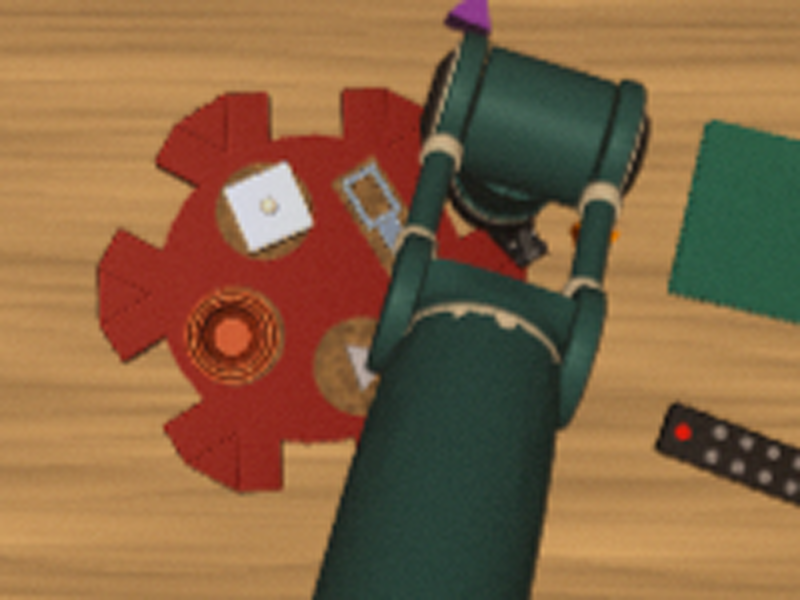

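The finger moved 47° in contact, so the inlay should be near −147°. I need about 6° more, then I'll back off within the notch and lift.

Request:
jog_arm(rows=[[0, 0.003, 0.0002, 0, 0, 0, 0], [0, 0.007, 0.0005, 0, 0, 0, 0], [0, 0.011, 0.001, 0, 0, 0, 0], [0, 0.014, 0.0012, 0, 0, 0, 0], [0, 0.0155, 0.0014, 0, 0, 0, 0], [0, 0.0155, 0.0014, 0, 0, 0, 0], [0, 0.0155, 0.0014, 0, 0, 0, 0], [0, 0.012, 0.001, 0, 0, 0, 0], [0, 0.008, 0, 0, 0, 0, 0], [0, 0.004, -0.001, 0, 0, 0, 0], [0, 0.003, -0.001, 0, 0, 0, 0], [0, 0.003, -0.001, 0, 0, 0, 0], [-0.015, 0.003, -0.001, 0, 0, 0, 0], [-0.03, 0.003, -0.001, 0, 0, 0, 0], [-0.05, 0.003, -0.001, 0, 0, 0, 0], [-0.075, 0.003, -0.001, 0, 0, 0, 0], [-0.1, 0.003, -0.001, 0, 0, 0, 0], [-0.13, 0.003, -0.001, 0, 0, 0, 0], [-0.16, 0.003, -0.001, 0, 0, 0, 0], [-0.17, 0.003, -0.001, 0, 0, 0, 0]])

```text
time: 9.3
tool_pos: [0.6435, -0.1615, 0.2029]
tcp_rot: [-1.613, 0.885, 1.605]
wrist_force: [1.1, -0.6, -0.1]
width: -0.001
```

Request:
jog_arm(rows=[[-0.01, -0.01, -0.02, 0, 0, 0, 0], [-0.02, -0.02, -0.05, 0, 0, 0, 0], [-0.03, -0.03, -0.08, 0, 0, 0, 0], [-0.03, -0.03, -0.11, 0, 0, 0, 0], [-0.03, -0.03, -0.14, 0, 0, 0, 0], [-0.03, -0.03, -0.17, 0, 0, 0, 0], [-0.03, -0.03, -0.2, 0, 0, 0, 0], [-0.03, -0.03, -0.23, 0, 0, 0, 0], [-0.03, -0.03, -0.26, 0, 0, 0, 0], [-0.03, -0.03, -0.28, 0, 0, 0, 0], [-0.03, -0.03, -0.3, 0, 0, 0, 0], [-0.03, -0.03, -0.3, 0, 0, 0, 0]])

```text
time: 10.5
tool_pos: [0.8284, -0.4019, 0.2317]
tcp_rot: [-1.611, 0.887, 1.605]
wrist_force: [-0.7, 0.2, -0.8]
width: 0.0
```

```bash
python3 m.py top3
```

```text
10.55 [ 0.82819044 -0.40030857  0.23209509] [ 0.05219568  0.12659204 -0.39702464] 2.1018770493268595
[[ 0.004 -0.847 -0.532]
 [ 0.002 -0.532  0.847]
 [-1.    -0.004 -0.001]]
finger r,ang 0.4501251090201848 -55.89496589859312 axis in tool [-4.30040977e-04  1.54587832e-02  4.49859372e-01]
[277.7 228.4] 41 r 0.143 ang -153.4
```

View pics/top3.png

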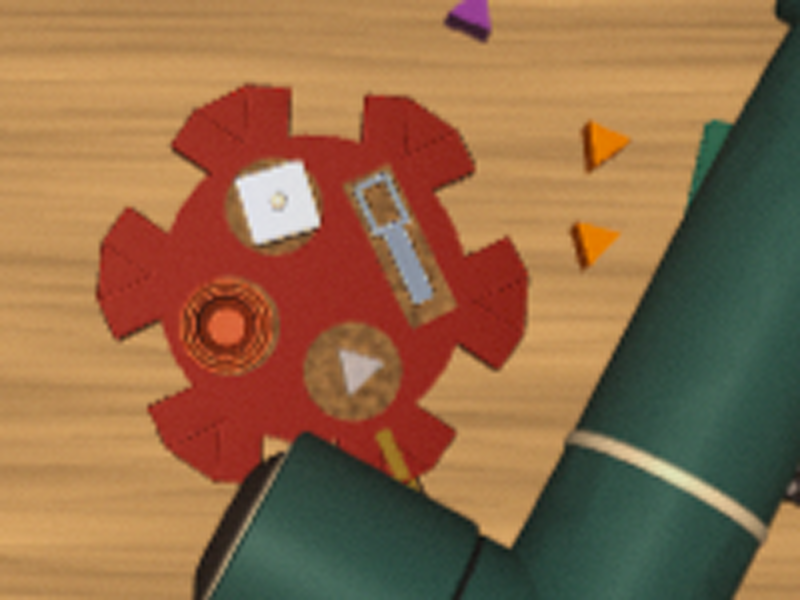

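The inlay is at −153.4° against the pointer's −153.8°. The inlay shows at crop (397,460), the pad at (352,370) and the prism at (360,371), and all four things are still on their pads. One last check on the prism's offset before handing in.

```bash
python3 - <<'E'
from h import *
a=np.array([.5758,-.0276]); t=np.radians(-153.75); d=np.array([np.cos(t),np.sin(t)]); n=np.array([-d[1],d[0]])
for k,(u,v,z) in dict(pad=(352,370,.047),prism=(360,371,.092)).items():
    w=ray(180+u/4,115+v/4,z)-a; print(k,"along",(w@d).round(4),"lateral",(w@n).round(4))
im=imaging.read_camera("side"); cv2.imwrite("pics/side3.png",cv2.resize(im[60:290,130:400],None,fx=2.6,fy=2.6,interpolation=cv2.INTER_CUBIC))
E
```

```text
pad along 0.0726 lateral 0.0013
prism along 0.0774 lateral 0.0043
```

View pics/side3.png

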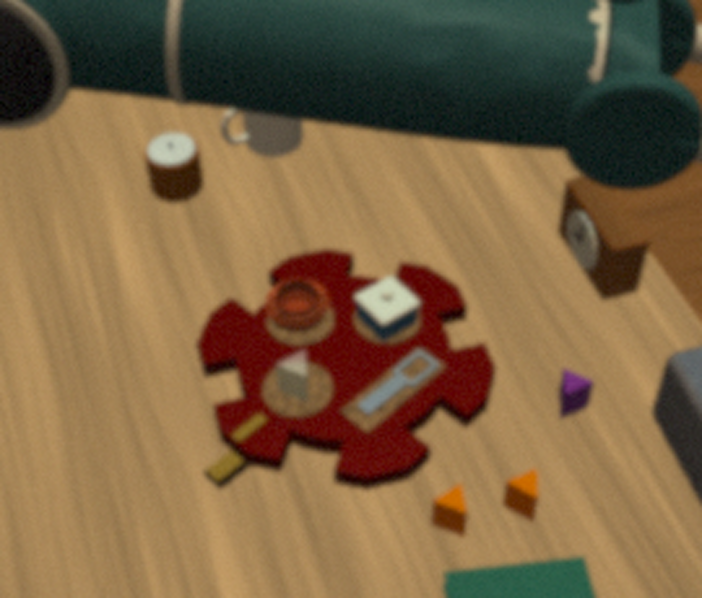

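The side view shows the inlay (250,428) in line with the pointer (225,468). The prism is upright at (293,375), and all four things are on their pads.

```bash
python3 -c "
from workcell import finish_job; print(finish_job())"
```

```text
the job is handed in; nothing more can be done
None
```

I turned the tray about 88° clockwise until the prism's petal lined up with the brass pointer. I pushed with the shut fingertips in one far-side notch, then backed off, lifted clear and handed in at about 10.6 s of robot time.

My last checks, all from the camera images:

- **Alignment:** the inlay is at −153.4° against the pointer's −153.8°. The pad's middle is about 1 mm off the pointer line and the prism about 4 mm off; the limit is 12 mm.
- **Things on the tray:** the prism, bowls, box and opener all stand upright on their pads.
- **Things beside the tray:** the arm stayed away from the mug, book, remote and candle. I did not measure their positions again at the end. The last views show the mug and book only partly and leave the remote out; it was last seen in place in an earlier top view.
- **Forces:** the wrist readings at the end of each move were under about 2 N, and no check failed or disagreed.

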